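# Wipe the floating magnifier lens

## Robot

A 6-joint arm with a two-finger parallel gripper is mounted at the origin on the work surface. World frame = base frame: x ahead of the robot, y to its left, z up, the work surface at z = 0. Lengths are in m, angles in rad, forces in N, time in s.
With the tool pointing down it reaches from about 0.225 to 0.875 m from the base axis. Payload 3.4 kg.
Tool frame: the origin (TCP) lies at the very end of the fingers, on their centre line; the grasp point (between the pads) lies 19 mm behind it; z points along the fingers, y is the direction in which the jaws open and shut (so a half turn about z gives the same grasp; the last joint's range is limited). The gripper opens to 85 mm and grips with 20 to 120 N. Pads are 22 mm wide; open, the fingers measure 114 mm over their backs; the gripper's body (76 mm by 85 mm) begins 54 mm behind the grasp point. The pads swing forward as they close: fully open they stand 13 mm farther back than shut.
Start: joints at [-1.321, 0.276, 1.505, -0, 1.361, -0.121], TCP at [0.208, -0.536, 0.231] pointing down, gripper open.
Joint ranges: [-2.89, 2.89], [-0.75, 2.08], [0.22, 2.7], [-1.18, 4.32], [0.11, 2.71], [-2.7, 2.7]. Speed limits (rad/s): [2.57, 2.57, 3.14, 3.14, 3.14, 3.14].

## Interface

Orientations are given as a unit quaternion [w, x, y, z].
In Python, from rig import manip, viewer, job gives the robot as it stands.
- The arm moves only by the shell command python3 -m crank 'ROWS' [OPENING] [FORCE]. ROWS is JSON, a list of rows, each a list of 6 numbers: the shift along the tool's x, y, z in m, then the turn, a rotation vector about the tool's x, y, z in degrees. In form: [[dx, dy, dz, rx, ry, rz], ...]. A call has 1 to 20 rows; each row is the pose to reach, as a shift and turn from the pose measured when the call began, along the tool's axes at that moment; what a row does not reach only later rows make up. A row lasts 1/8 s, in which the tool goes at most 62.5 mm and 10.7 degrees, less where a joint would pass 70% of its speed; a pose out of reach is approached as far as the arm can. A call with a gripper value outside its range is refused whole. OPENING is the opening, from 0 (shut) to 1 (fully open), set as the call begins (- or left out, the last holds). The fingers move at their own pace and stop on an object; FORCE is the grip in N (left out, the last holds). Time passes only in rows, so rows that repeat a pose let the fingers close. It gives the time, the measured TCP pose, the force and the opening at its end, in the units of the state.
- manip.get_state(): the state, without advancing time (a new reading comes with each control period).
- viewer.get_image(name): name is "scene" or "top" or "wrist"; returns a dict with "frame" (480x640x3 uint8, blue, green, red), "range_z" (480x640 float32, m along the optical axis (not along the pixel's ray), 0 where there is no reading), "intrinsics" (3x3 intrinsics, pixels), "D" ([k1, k2, p1, p2, k3] as OpenCV has them; the pictures are not rectified), "world_from_camera" (4x4, takes a point from camera to world coordinates); the wrist camera has in their place "mount" (4x4, takes a point from camera to tool coordinates, whose origin is the TCP and whose axes are the flange's). Camera axes: x right, y up, looking along -z (the intrinsics and any distortion apply to the point x, -y, -z); pixel columns grow to the right and rows downward; lengths in m; the calibration is good to about 2 mm. A picture is of the moment at which its call begins: read the wrist's pose just before it.
- job.sign_off(): hands the job in, once; it reports no verdict.
The state is a dict: "clock": time; "qpos": joint angles; "qd": joint speeds; "effort": joint torques, N m; "position": TCP position; "ee_rot": TCP orientation; "contact_force": force on the tool from outside, world axes, zero at the start; "moment": the same for the moment, N m; "width": finger opening in m.
Only numpy, scipy, OpenCV 4.12 (cv2) and the standard library are available. Lean on these libraries where they do the work, as an engineer would, in place of code of your own. Each camera call takes 0.05 s, during which the arm holds its last target. There are 200 camera calls.

## Task

Clean the bench magnifier: take the lens wiper out of its ring rest, set it on the outer part of the domed lens and draw it once round the lens counterclockwise seen from above - over the first side, the boom side, the other side and back to the outer part, about 35 mm from the middle at the outer and boom ends and 25 mm at the sides - without lifting, pressing evenly with about 4 newtons, never less than 2 or more than 8, all the way. The lamp floats freely on its boom and slides away sideways from under the wiper, so stay with it. Then ease off at the outer end so that the lamp comes up slowly instead of springing up, leave it still and near its old place, and stand the wiper back in its rest. Do not touch the lamp with the arm or fingers, and leave the other things on the bench alone.

Things in the scene. Friction and masses are not known exactly. Their poses are not given: they have to be found in the camera images.
- lamp: Magnifier lamp: white round base plate 190 mm across with a steel post, fixed on the left of the bench. Origin on the bench under the post; its -x axis points level along the resting boom towards the lens. The post carries a swivel (joint lamp_swivel) and in it a pivot (joint lamp_boom) for a boom with the lens at one end and a dark steel counterweight at the other, 240 mm past the post.
- pivot (a point): Where the boom's level pivot axis meets the vertical swivel axis, 200 mm above the lamp's origin. The boom balances about it and floats level. Nominal 3.0 kg and 0.26 kg m2 about either axis, about 1.35 kg felt at the lens; the true value differs by up to 30 percent.
- lamp_boom (a joint): Dip of the boom, rad: 0 at rest (level), grows as the lens goes down, stops at -0.12 and 0.36. A spring of 10 N m/rad returns it to 0, a damper resists with 6 N m s/rad: at the lens, 440 mm out, 52 N/m and 31 N s/m, time constant 0.6 s. 3.5 N held on the middle of the lens sinks it 68 mm and tilts it 0.154 rad.
- lamp_swivel (a joint): Turn of boom and lens about the post, rad, counterclockwise from above; 0 at the start. No spring, only 4.5 N m s/rad of damping (23 N s/m at the lens). As the lens is domed, a foot pressing beside its middle line (y not 0) pushes it away to the other side: 4 N pressed 25 mm beside drives it off at about 28 mm/s, and a foot that does not follow slides off in a second or two.
- lens (a point): Top of the domed glass lens (132 mm across, in a white ring 170 mm across whose top is 15 mm lower), 440 mm from the swivel axis, 223 mm above the bench at rest. Moves with the boom: x along the boom towards the post, y level across it, z out of the lens. The outer side is at negative x.
- lens_centre (a point): Centre of curvature of the lens's upper face, 150 mm below its top; moves and turns with the boom. Same axes as point lens. The face is a sphere of radius 150 mm all over.
- wiper: Lens wiper, loose, 0.22 kg: dark rubber ball foot 60 mm across and above it an upright square wooden handle 26 x 26 mm from 60 to 130 mm height. Origin at the lowest point of the foot, z up the handle, x and y square to its sides. Weighted foot: it stands upright by itself. Grip it 100 mm above the origin. Friction on the wet glass about 0.05.
- foot (a point): Centre of the wiper's ball foot (radius 30 mm). When the foot just touches the lens this point lies 180 mm from lens_centre, and the touching point lies on the line between them (foot at x = 42 mm in the lens frame touches 35 mm from the middle). The soft foot gives a little over 1 mm per newton, so about 175 mm at 4 N; the momentary force trembles by 1 to 2 N.
- rest: The wiper's rest, fixed at the right of the bench: black plate 100 x 100 x 6 mm with a ring 60 mm outside, 42 mm inside, top 18 mm above the bench. Origin under its centre. The seated wiper's lowest point is 9 mm above the bench, over the centre of the rest.
- meter: red multimeter lying on the mat, 150 x 82 x 47 mm; origin under its centre
- actuator: black turbo actuator with a steel crank, 120 x 70 x 56 mm; origin under its centre
- block1: grey abrasive block 66 x 98 x 26 mm; origin under its centre
- block2: another grey abrasive block 66 x 98 x 26 mm; origin under its centre
- screwdriver: screwdriver lying on the mat
Mind the look-alikes: they are no part of the job. Leave any blue or orange look-alike of the wiper alone.

How it is judged:
By the outcome, as a careful person would: the job done as asked, in the order asked, and still so for the second after the job is handed in, with the robot touching nothing.
It also fails if it takes over 72 s, if anything falls off the work surface, if the arm or the gripper's body presses on something with over 40 N, if the wrist force passes 120 N, or if a joint passes its speed limit or range.

## Working session

There is one attempt and no reset: what is moved stays moved. The work goes in short steps, Python scripts to look and compute and a shell command to move; the robot and the scene stay as the last step left them, time stands still between calls to the robot, and variables do not carry over. Pictures are saved under pics/ and viewed, about 8 in all and at most 12, crops included, and the job is handed in when it is done.

```bash
ls; mkdir -p pics
cat > h.py <<'E'
import numpy as np, cv2
from rig import manip, viewer, job
from scipy.spatial.transform import Rotation as R
def rot(q): return R.from_quat([q[1],q[2],q[3],q[0]])
def snap(name,fn=None):
    s=manip.get_state(); im=viewer.get_image(name)
    if fn: cv2.imwrite('pics/'+fn,im['frame'])
    if name=='wrist':
        T=np.eye(4);T[:3,:3]=rot(s['ee_rot']).as_matrix();T[:3,3]=s['position'];im['T']=T@np.array(im['mount'])
    else: im['T']=np.array(im['world_from_camera'])
    return im
def pts(im,uv,z=None):
    uv=np.array(uv,float).reshape(-1,1,2)
    n=cv2.undistortPoints(uv,np.array(im['intrinsics']),np.array(im['D'])).reshape(-1,2)
    d=np.c_[n[:,0],-n[:,1],-np.ones(len(n))]
    T=im['T']
    if z is None:
        p=uv.reshape(-1,2).round().astype(int); r=im['range_z'][p[:,1],p[:,0]]
        return (d*r[:,None])@T[:3,:3].T+T[:3,3]
    w=d@T[:3,:3].T; k=(z-T[2,3])/w[:,2]; return w*k[:,None]+T[:3,3]
E
python3 - <<'E'
from h import *
for n in('top','scene'):
    im=snap(n,n+'0.png'); np.savez(n+'0.npz',**{k:np.array(v) for k,v in im.items()})
    print(im['T'].round(3).tolist(),np.array(im['intrinsics']).round(1).tolist(),im['D'])
print(manip.get_state())
E
```

```text
pics
[[-0.02, 0.997, -0.081, 0.405], [-1.0, -0.02, -0.007, 0.041], [-0.009, 0.081, 0.997, 1.505], [0.0, 0.0, 0.0, 1.0]] [[613.2, 0.0, 324.7], [0.0, 613.2, 237.3], [0.0, 0.0, 1.0]] [-0.05468888  0.          0.          0.          0.        ]
[[0.319, -0.796, 0.515, 1.243], [0.948, 0.267, -0.175, -0.17], [0.002, 0.544, 0.839, 1.293], [0.0, 0.0, 0.0, 1.0]] [[570.5, 0.0, 312.8], [0.0, 570.5, 233.1], [0.0, 0.0, 1.0]] [-0.08088714  0.          0.          0.          0.        ]
{'clock': 0.1, 'qpos': array([-1.32102455e+00,  2.76536744e-01,  1.50599900e+00,  9.32456497e-06,
        1.36067013e+00, -1.21032834e-01]), 'qd': array([-0.00017699, -0.0015999 , -0.0049053 ,  0.00147976, -0.0004772 ,
        0.00136281]), 'effort': array([ 1.72876600e-03, -4.17700768e+01, -2.46406049e+01,  6.06640711e-06,
        5.80024862e-03, -2.31565231e-06]), 'position': array([ 0.20822742, -0.53548446,  0.23052635]), 'ee_rot': array([-8.05229560e-04,  9.82862028e-01,  1.84340941e-01, -4.73354997e-05]), 'contact_force': array([ 0.3666957 , -0.1865451 ,  0.19094371]), 'moment': array([-0.0008889 ,  0.05225966, -0.02472785]), 'width': 0.0855505273620348}
```

View pics/top0.png

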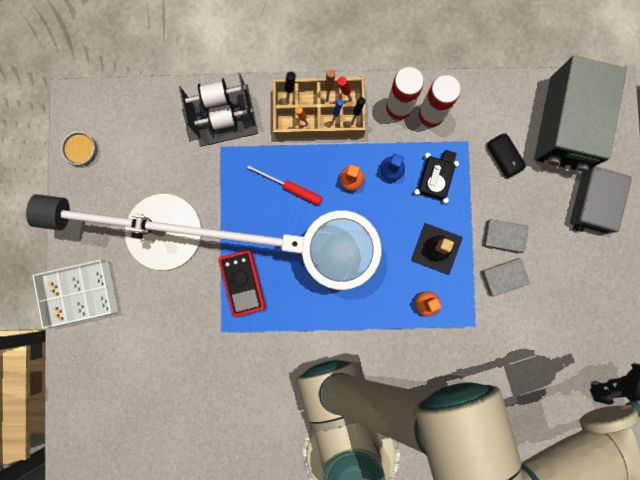

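View pics/scene0.png

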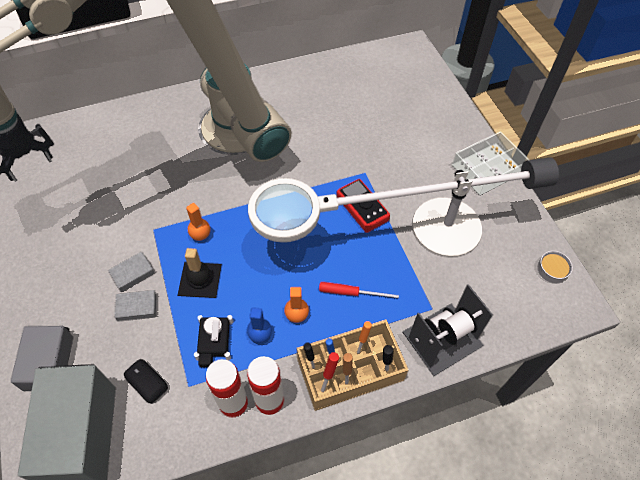

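Run:
```python
from h import *
def ld(n):
    z=np.load(n+'0.npz'); return {k:z[k] for k in z.files}
t=ld('top'); s=ld('scene')
# lens ring & base by colour
f=t['frame'].astype(int); w=(f.min(2)>170)
# all points with depth
def cloud(im):
    v,u=np.mgrid[0:480,0:640]; P=pts(im,np.c_[u.ravel(),v.ravel()]); ok=im['range_z'].ravel()>0
    return P,ok,im['frame'].reshape(-1,3).astype(int)
def circ(P):
    A=np.c_[2*P[:,:2],np.ones(len(P))]; c=np.linalg.lstsq(A,(P[:,:2]**2).sum(1),rcond=None)[0]; return c[:2],np.sqrt(c[2]+c[:2]@c[:2])
for n,im in(('top',t),('scene',s)):
    P,ok,c=cloud(im); white=(c.min(1)>150)&ok
    m=white&(abs(P[:,2]-.207)<.02)&(np.hypot(P[:,0]-.4,P[:,1])<.12)
    Q=P[m]; 
    cc,r=circ(Q); d=np.hypot(*(Q[:,:2]-cc).T); Q2=Q[(d>.064)&(d<.09)]; cc,r=circ(Q2); print(n,'ring',cc,r,np.median(Q2[:,2]),len(Q2))
    m=white&(P[:,2]<.03)&(P[:,1]>.3)&(np.hypot(P[:,0]-.42,P[:,1]-.42)<.15)
    Q=P[m]; h=cv2.convexHull((Q[:,:2]*1e4).astype(np.int32))
    (x,y),r=cv2.minEnclosingCircle(h); print('base',x/1e4,y/1e4,r/1e4,Q.mean(0),len(Q))
    # wood handle
    m=ok&(P[:,2]>.11)&(P[:,2]<.16)&(np.hypot(P[:,0]-.4,P[:,1]+.23)<.06)&(c[:,2]>c[:,0]+30)
    Q=P[m]; print('handle',len(Q),Q.mean(0),Q.min(0),Q.max(0)); T=Q[Q[:,2]>.134]; print(len(T),T.mean(0), cv2.minAreaRect((T[:,:2]).astype(np.float32)))
    # plate
    m=ok&(P[:,2]<.012)&(P[:,2]>.0015)&(np.hypot(P[:,0]-.4,P[:,1]+.23)<.1)&(c.max(1)<70)
    Q=P[m]; print('plate',len(Q),cv2.minAreaRect(Q[:,:2].astype(np.float32)))
a=cv2.resize(t['frame'][200:300,390:490],(500,500),interpolation=cv2.INTER_CUBIC)
b=cv2.resize(s['frame'][225:325,150:250],(500,500),interpolation=cv2.INTER_CUBIC)
cv2.imwrite('pics/c1.png',cv2.resize(np.hstack([a,b]),(800,400)))
```

```text
top ring [0.46372157 0.01352593] 0.07243244517439186 0.20850165614231586 508
base 0.41992177734375 0.419928564453125 0.14999952392578125 [0.40430999 0.43307734 0.00344117] 9247
handle 83 [ 0.36377489 -0.19278981  0.13105533] [ 0.35026424 -0.20318574  0.12076453] [ 0.37491082 -0.17908634  0.13841487]
14 [ 0.36331978 -0.18894147  0.13570713] ((0.3614601194858551, -0.1912411004304886), (0.020743386819958687, 0.014095045626163483), 24.565574645996094)
plate 442 ((0.477698415517807, -0.2151864916086197), (0.0952339917421341, 0.06490380316972733), 68.58982849121094)
scene ring [0.46658598 0.01114733] 0.0717632293821368 0.20799297719869847 370
base 0.419940185546875 0.4199365234375 0.14998955078125 [0.41405656 0.42072079 0.00484398] 4699
handle 108 [ 0.36777697 -0.19216582  0.12646771] [ 0.35096706 -0.20534286  0.11099214] [ 0.37888022 -0.17783125  0.13669416]
13 [ 0.36566343 -0.19152801  0.13499552] ((0.3657552897930145, -0.19316251575946808), (0.019535403698682785, 0.014237898401916027), 46.620582580566406)
plate 194 ((0.45039230585098267, -0.20451201498508453), (0.0948203057050705, 0.13397745788097382), 59.82707977294922)
```

View pics/c1.png

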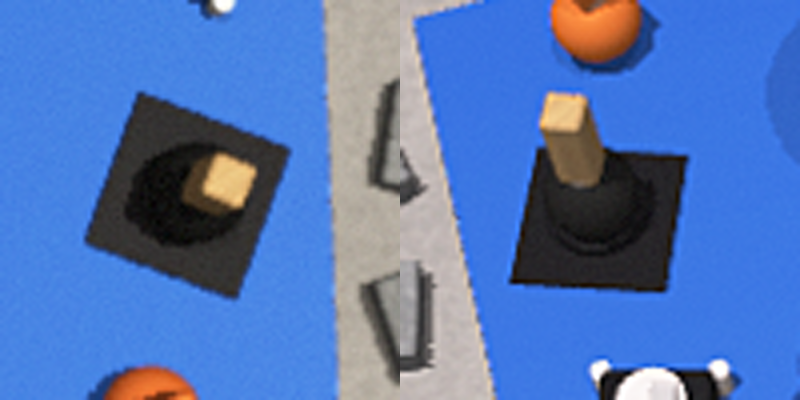

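Run:
```python
from h import *
def ld(n):
    z=np.load(n+'0.npz'); return {k:z[k] for k in z.files}
t=ld('top'); s=ld('scene')
tc=lambda L:[(390+x/4,200+y/4) for x,y in L]; sc=lambda L:[(150+(x-400)/4,225+y/4) for x,y in L]
for im,Pl,H in((t,tc([(140,93),(289,150),(237,298),(88,242)]),tc([(215,153),(257,170),(245,210),(203,190)])),(s,sc([(537,150),(687,156),(667,291),(512,282)]),sc([(547,94),(587,95),(580,131),(541,129)]))):
    for q,z in((Pl,.006),(H,.139)):
        P=pts(im,q,z)[:,:2]; e=np.roll(P,-1,0)-P
        print(z,P.mean(0).round(4),np.linalg.norm(e,axis=1).round(4),(np.degrees(np.arctan2(e[:,1],e[:,0]))%90).round(1))
def cloud(im):
    v,u=np.mgrid[0:480,0:640]; return pts(im,np.c_[u.ravel(),v.ravel()]),im['range_z'].ravel()>0,im['frame'].reshape(-1,3).astype(int)
from scipy.optimize import least_squares
def circ(P,r0):
    return least_squares(lambda p:np.hypot(*(P-p[:2]).T)-p[2],[*P.mean(0),r0],loss='soft_l1',f_scale=.002).x
for im in(t,s):
    P,ok,c=cloud(im); white=(c.min(1)>140)&ok
    m=white&(abs(P[:,2]-.205)<.03)&(P[:,1]<.13)&(P[:,1]>-.2)&(P[:,0]>.25)
    Q=P[m]; x=circ(Q[:,:2],.076); d=np.hypot(*(Q[:,:2]-x[:2]).T); k=abs(d-.076)<.013; print('ring',x,np.median(Q[k,2]),m.sum(),d[k].min(),d[k].max()); x=circ(Q[k,:2],.076); print(x)
    m=white&(P[:,2]<.03)&(P[:,1]>.3)
    B=P[m]; c0=np.median(B,0)[:2]; B=B[np.hypot(*(B[:,:2]-c0).T)<.14]
    h=cv2.convexHull((B[:,:2]*1e4).astype(np.int32)).reshape(-1,2)/1e4; print('base',circ(h,.095),len(h),np.median(B[:,2]))
    m=ok&(P[:,2]>.17)&(P[:,2]<.24)&(P[:,1]>.13)&(P[:,1]<.38)&(c.min(1)>100); L=P[m]; p=np.polyfit(L[:,1],L[:,0],1); print('boom x=',p,m.sum(),np.median(L[:,2]))
```

```text
0.006 [ 0.4919 -0.2227] [0.0977 0.0966 0.097  0.0973] [67.8 68.6 68.2 69. ]
0.139 [ 0.492  -0.2227] [0.0252 0.0235 0.0259 0.0219] [66.7 71.3 63.2 70.1]
0.006 [ 0.4955 -0.2204] [0.0989 0.0978 0.099  0.0962] [69.  68.9 68.  68.8]
0.139 [ 0.4958 -0.2205] [0.024  0.0248 0.0233 0.0242] [69.9 68.1 68.2 69.8]
  return _methods._mean(a, axis=axis, dtype=dtype,
  ret = ret.dtype.type(ret / rcount)
Traceback (most recent call last):
ValueError: zero-size array to reduction operation minimum which has no identity
```

Run:
```python
from h import *
from scipy.optimize import least_squares
def ld(n):
    z=np.load(n+'0.npz'); return {k:z[k] for k in z.files}
def circ(P,r0):
    return least_squares(lambda p:np.hypot(*(P-p[:2]).T)-p[2],[*P.mean(0),r0],loss='soft_l1',f_scale=.002).x
for n in('top','scene'):
    im=ld(n); v,u=np.mgrid[0:480,0:640]; P=pts(im,np.c_[u.ravel(),v.ravel()]);ok=im['range_z'].ravel()>0;c=im['frame'].reshape(-1,3).astype(int)
    white=(c.min(1)>140)&ok
    c0=np.array([.465,.012])
    for it in range(3):
        m=white&(abs(P[:,2]-.208)<.012)&(abs(np.hypot(*(P[:,:2]-c0).T)-.077)<.02); Q=P[m]; x=circ(Q[:,:2],.077); c0=x[:2]
    a=np.arctan2(*(Q[:,:2]-c0).T[::-1]); d=np.hypot(*(Q[:,:2]-c0).T); print(n,'ring',x,np.median(Q[:,2]),len(Q),np.percentile(d,[1,50,99]),np.histogram(a,8)[0])
    A=np.c_[Q[:,:2]-c0,np.ones(len(Q))]; print('plane',np.linalg.lstsq(A,Q[:,2],rcond=None)[0])
    m=white&(P[:,2]<.03)&(P[:,1]>.3)
    B=P[m]; c1=np.median(B,0)[:2]; B=B[np.hypot(*(B[:,:2]-c1).T)<.11]
    h=cv2.convexHull((B[:,:2]*1e4).astype(np.int32)).reshape(-1,2)/1e4; print('base',c1,circ(h,.095),len(h))
    m=ok&(P[:,2]>.17)&(P[:,2]<.26)&(P[:,1]>.15)&(P[:,1]<.38)&(c.min(1)>100); L=P[m]; p=np.polyfit(L[:,1],L[:,0],1); print('boom',p,np.polyval(p,c0[1]),m.sum(),np.median(L[:,2]))
    # glass
    m=ok&(np.hypot(*(P[:,:2]-c0).T)<.05); G=P[m]; print('glass',len(G),np.percentile(G[:,2],[5,50,95]))
```

```text
top ring [0.48076047 0.01911248 0.07413614] 0.20827028859128172 2358 [0.05675218 0.07418181 0.09214227] [240 320 341 350 313 366 217 211]
plane [ 0.00457949 -0.00716153  0.20826238]
base [0.52813011 0.55736617] [0.52809745 0.55718167 0.10961581] 54
boom [0.14974806 0.48020302] 0.4830650805337588 892 0.20154027552201492
glass 1765 [0.21279833 0.21903951 0.22518472]
scene ring [0.48290996 0.01606029 0.07305726] 0.20802735314833476 1806 [0.05563579 0.07309229 0.09216773] [169 205 253 304 263 278 177 157]
plane [ 0.00154182 -0.00230884  0.20797316]
base [0.67303682 0.61029827] [0.67316239 0.60996815 0.10931412] 45
boom [0.15112807 0.4840154 ] 0.4864425657183234 683 0.20081981417509587
glass 2023 [-0.001282    0.21500635  0.22336783]
```

```bash
cat > lamp.py <<'E'
from h import *
from scipy.optimize import least_squares
def boom(im,off=np.zeros(3),L=None,ang=None):
    """boom line from depth: heading (lens->post), slope; returns heading, dip-raw, point"""
    v,u=np.mgrid[100:360,20:420]; uv=np.c_[u.ravel(),v.ravel()]
    P=pts(im,uv); rz=im['range_z'][100:360,20:420].ravel(); P=P[rz>0]
    piv=np.array([.548,.4525])
    d=P[:,:2]-piv; r=np.hypot(*d.T); m=(P[:,2]>.10)&(P[:,2]<.26)&(r>.04)&(r<.33)&(P[:,1]<.43); P=P[m]
    best=P
    for it in range(8):   # robust: fit x=a+b*y , z=c+e*y
        p=np.polyfit(best[:,1],best[:,0],1) if it else None
        if it==0:
            th=np.arctan2(*(P[:,:2]-piv).T); h,e=np.histogram(th,180,(-np.pi,np.pi)); t0=e[h.argmax()]+np.pi/180
            best=P[abs(th-t0)<.06]
        else:
            q=np.polyfit(best[:,1],best[:,2],1)
            k=(abs(P[:,0]-np.polyval(p,P[:,1]))<.012)&(abs(P[:,2]-np.polyval(q,P[:,1]))<.012); best=P[k]
    hd=np.arctan2(1,p[0]); return hd,np.arctan(q[0]*np.sin(hd)),np.polyval(p,.4525),np.polyval(q,.4525),len(best)
E
python3 - <<'E'
from lamp import *
for n in('top','scene'):
    z=np.load(n+'0.npz'); im={k:z[k] for k in z.files}
    if n=='top':
        print('boom',boom(im)); print('base',pts(im,[(163.5,232.5)],.004), 'edges',pts(im,[(126,232.5),(201,232.5),(163.5,195),(163.5,270)],.004).round(3).tolist())
        v,u=np.mgrid[185:240,20:75]; q=pts(im,np.c_[u.ravel(),v.ravel()]); q=q[(q[:,2]>.15)&(q[:,2]<.3)]; print('cw',q.mean(0),q.min(0),q.max(0))
    v,u=np.mgrid[150:350,220:420]; P=pts(im,np.c_[u.ravel(),v.ravel()])
    c0=np.array([.482,.0175]); G=P[(np.hypot(*(P[:,:2]-c0).T)<.058)&(P[:,2]>.205)&(P[:,2]<.23)]
    r=least_squares(lambda p:np.linalg.norm(G-p,axis=1)-.15,[*c0,.073],loss='soft_l1',f_scale=.001); print(n,'sphere',r.x,len(G),np.std(r.fun))
s=manip.get_state(); M=rot(s['ee_rot']).as_matrix()
print(M.round(3),'shift',M.T@(np.array([.4937,-.2216,.2])-s['position']))
E
```

```text
boom (np.float64(1.4215340189551706), np.float64(-0.0036910844044970885), np.float64(0.5479539266658884), np.float64(0.200919742281455), 1148)
base [[0.54627351 0.45028616 0.004     ]] edges [[0.548, 0.544, 0.004], [0.544, 0.357, 0.004], [0.64, 0.451, 0.004], [0.454, 0.45, 0.004]]
cw [0.57619337 0.64325464 0.21551562] [0.53848653 0.58974675 0.16177509] [0.61796607 0.69192403 0.2370997 ]
top sphere [0.48283414 0.01648537 0.07333084] 2361 0.002519632397168454
scene sphere [0.48211649 0.0150874  0.07305506] 1545 0.002110605642059248
[[ 0.932  0.362 -0.   ]
 [ 0.362 -0.932  0.002]
 [ 0.    -0.002 -1.   ]] shift [ 0.37980501 -0.18905782  0.03090636]
```

```bash
python3 -m crank '[[0.02,-0.01,0.0,0,0,-3],[0.06,-0.03,0.002,0,0,-8],[0.11,-0.055,0.005,0,0,-14],[0.165,-0.082,0.008,0,0,-21],[0.22,-0.11,0.012,0,0,-28],[0.275,-0.137,0.016,0,0,-35],[0.325,-0.162,0.02,0,0,-41],[0.36,-0.179,0.025,0,0,-45],[0.375,-0.187,0.028,0,0,-47],[0.38,-0.189,0.03,0,0,-47.4],[0.38,-0.189,0.03,0,0,-47.4]]' 1 80
python3 - <<'E'
from h import *
im=snap('wrist','w1.png'); s=manip.get_state(); M=rot(s['ee_rot']).as_matrix()
print(s['clock'],M.round(3).tolist(),'shift to grasp',M.T@(np.array([.4937,-.2216,.09])-s['position']),s['contact_force'])
v,u=np.mgrid[0:480,0:640]; P=pts(im,np.c_[u.ravel(),v.ravel()]); c=im['frame'].reshape(-1,3).astype(int)
m=(P[:,2]>.125)&(P[:,2]<.15)&(np.hypot(P[:,0]-.4937,P[:,1]+.2216)<.04); Q=P[m]
print(len(Q),Q.mean(0),cv2.minAreaRect(Q[:,:2].astype(np.float32)*100))
E
```

```text
clock: 1.48
position: [0.4934, -0.2219, 0.2007]
ee_rot: [-0.001, 0.826, 0.564, -0.0]
contact_force: [0.0, 0.1, 0.6]
width: 0.085
1.525 [[0.365, 0.931, -0.001], [0.931, -0.365, 0.001], [0.001, -0.001, -1.0]] shift to grasp [0.00070574 0.00033834 0.11087514] [-0.88083841 -1.09817582 -1.11358852]
2240 [ 0.49300056 -0.22083039  0.13735979] ((49.229244232177734, -22.270647048950195), (2.6078805923461914, 2.600883722305298), 65.21310424804688)
```

View pics/w1.png

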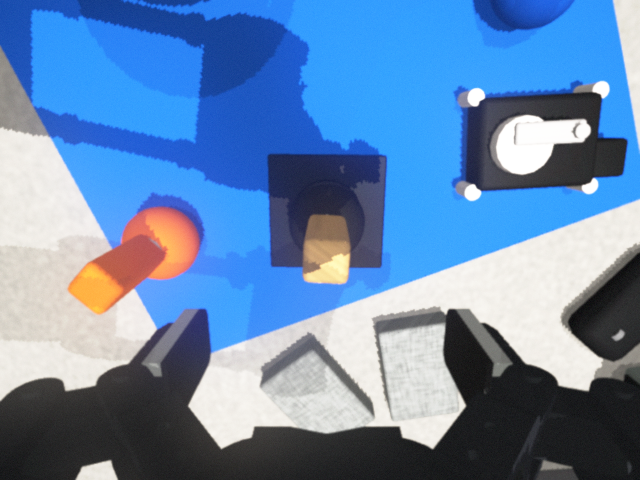

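```bash
python3 -m crank '[[0,0,0.015,0,0,0],[0,0,0.04,0,0,0],[0,0,0.07,0,0,0],[0,0,0.095,0,0,0],[0,0,0.107,0,0,0],[0,0,0.111,0,0,0],[0,0,0.111,0,0,0]]' 1 80
python3 -m crank '[[0,0,0,0,0,0],[0,0,0,0,0,0],[0,0,0,0,0,0],[0,0,0,0,0,0],[0,0,0,0,0,0],[0,0,0,0,0,0]]' 0 80
```

```text
clock: 2.4
position: [0.4934, -0.2226, 0.0902]
ee_rot: [-0.0, 0.826, 0.563, 0.0]
contact_force: [-0.3, -0.2, 0.5]
width: 0.0854
clock: 3.15
position: [0.4932, -0.2225, 0.0906]
ee_rot: [-0.0, 0.826, 0.563, -0.0]
contact_force: [-1.9, 1.0, 4.5]
width: 0.0254
```

```bash
python3 -m crank '[[0,0,-0.01,0,0,0],[0,0,-0.03,0,0,0],[0,0,-0.06,0,0,0],[0,0,-0.1,0,0,0],[0,0,-0.14,0,0,0],[0,0,-0.18,0,0,0],[0,0,-0.21,0,0,0],[0,0,-0.23,0,0,0],[0,0,-0.237,0,0,0],[0.005,-0.002,-0.237,0,0,0],[0.02,-0.01,-0.237,0,0,0],[0.05,-0.025,-0.237,0,0,0],[0.085,-0.042,-0.237,0,0,0],[0.12,-0.06,-0.237,0,0,0],[0.148,-0.074,-0.237,0,0,0],[0.167,-0.083,-0.237,0,0,0],[0.176,-0.087,-0.237,0,0,0],[0.178,-0.088,-0.237,0,0,0],[0.178,-0.088,-0.237,0,0,0],[0.178,-0.088,-0.237,0,0,0]]'
python3 - <<'E'
from lamp import *
s=manip.get_state(); print(s['clock'],s['position'],s['contact_force'],s['moment'])
im=snap('wrist','w2.png'); t=snap('top'); sc=snap('scene','s2.png'); print(boom(t))
for n,i in(('w',im),('t',t),('s',sc)):
    v,u=np.mgrid[0:480,0:640]; P=pts(i,np.c_[u.ravel(),v.ravel()])
    c0=np.array([.482,.0168]); G=P[(np.hypot(*(P[:,:2]-c0).T)<.058)&(P[:,2]>.205)&(P[:,2]<.228)]
    r=least_squares(lambda p:np.linalg.norm(G-p,axis=1)-.15,[*c0,.073],loss='soft_l1',f_scale=.001); print(n,'sphere',r.x,len(G),np.std(r.fun))
print(manip.get_state()['contact_force'])
cv2.imwrite('pics/c2.png',np.hstack([cv2.resize(im['frame'],(400,300)),cv2.resize(sc['frame'][100:300,180:447],(400,300))]))
E
```

```text
clock: 5.65
position: [0.4766, -0.0256, 0.3277]
ee_rot: [-0.0, 0.827, 0.563, -0.0]
contact_force: [-0.2, -0.4, -1.4]
width: 0.0253
5.65 [ 0.47660206 -0.02555714  0.32765958] [-0.20778768 -0.39242806 -1.42665647] [ 0.00863989 -0.02592464 -0.03215713]
(np.float64(1.4217550443444114), np.float64(-0.004116708554708089), np.float64(0.5479248446374044), np.float64(0.2008640955957594), 1140)
w sphere [0.48236759 0.01423939 0.0726607 ] 22231 0.0006430935036320047
t sphere [0.48366399 0.01516206 0.07371303] 696 0.0023482064426112517
s sphere [0.48336691 0.01571826 0.07305606] 1361 0.0022178748064047627
[-0.11472292  0.48150942 -1.90970845]
```

View pics/c2.png

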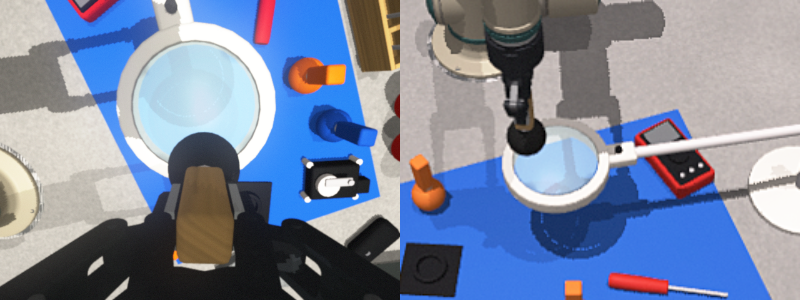

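```bash
cat > plan.py <<'E'
from lamp import *
import sys,json
C0=np.array([.4826,.0155,.073]); A0=1.4216; HD0,SL0=1.42165,-.0039
P=np.array([C0[0]+.44*np.cos(A0),C0[1]+.44*np.sin(A0),.2]); LC=np.array([-.44,0,-.127])
FT=np.array([0,0,.0516]); K=800.; I=.26
def Rot(ph,th): return (R.from_euler('z',A0+ph)*R.from_euler('y',-th)).as_matrix()
def cen(ph,th): return P+Rot(ph,th)@LC
def torq(ph,th,c,N,fr=np.zeros(2)):
    M=Rot(ph,th); n=np.array([*c,np.sqrt(.15**2-c@c)])/.15
    F=M@(-N*n); C=cen(ph,th); t=np.cross(C-P,F)
    if fr.any():
        Fr=M@np.array([*(.05*N*fr),0]); t=t+np.cross(C+M@n*.15-P,Fr)
    ax=np.array([np.sin(A0+ph),-np.cos(A0+ph),0])   # axis giving +dip (Ry(-th) => -y axis)
    return t[2],t@ax
def obs():
    s0=manip.get_state(); im=snap('top'); hd,sl,_,_,n=boom(im); ph=hd-HD0; th=sl-SL0
    F=s0['position']+rot(s0['ee_rot']).apply(FT); d=Rot(ph,th).T@(F-cen(ph,th)); L=np.linalg.norm(d); c=.15*d[:2]/L
    return s0,ph,th,F,d,L,c,n
def path(s): return np.array([-.035*np.cos(s),-.025*np.sin(s)])
def main(k,N0,N1,w,s=None,off=(0,0),blend=.6):
    s0,ph,th,F,d,L,c,n=obs(); s1=manip.get_state()
    if s is None: s=np.arctan2(-c[1]/.025,-c[0]/.035)%(2*np.pi)
    f=s0['contact_force']+[0,0,2.16]; u=(F-cen(ph,th))/L
    print('t %.2f phi %.3f (lens y-shift %.0f mm) dip %.3f N=%.1f (|F| %.1f) L %.1f c=(%.1f,%.1f) s=%.0fdeg npts %d'%(s1['clock'],ph,-440*ph,th,f@u,np.linalg.norm(f),L*1e3,*c*1e3,np.degrees(s),n))
    dph,_=torq(ph,th,c,N0); dph/=4.5; _,t=torq(ph,th,c,N0); dth=(t-10*th)/6
    if L>.1815: dph=dth=0
    ph+=dph*.05; th+=dth*.05; F=s1['position']+rot(s1['ee_rot']).apply(FT); d=Rot(ph,th).T@(F-cen(ph,th)); L=np.linalg.norm(d); c=.15*d[:2]/L
    off=np.array(off)/1e3; e0=c-path(s)-off; l0=L-(.18-N0/K); M=rot(s1['ee_rot']).as_matrix(); rows=[]; dt=.005; T=.125*k
    for i in range(int(round(T/dt))):
        t=(i+1)*dt; N=N0+(N1-N0)*min(t/T,1); b=max(0,1-t/blend); s+=w*dt; cc=path(s)+off+e0*b
        v=(cc-c)/dt; c=cc; fr=v/max(np.linalg.norm(v),.004)
        contact=.18-N/K+l0*b<.1803
        tp,tt=torq(ph,th,c,N,fr) if contact else (0,0)
        dph+=(tp-4.5*dph)/I*dt; dth+=(tt-10*th-6*dth)/I*dt; ph+=dph*dt; th+=dth*dt
        if (i+1)%25==0:
            nrm=np.array([*c,np.sqrt(.15**2-c@c)])/.15; Fw=cen(ph,th)+Rot(ph,th)@nrm*(.18-N/K+l0*b); rows.append(M.T@(Fw-F))
    print('end pred phi %.3f dip %.3f s %.0f F %s'%(ph,th,np.degrees(s),Fw.round(3)))
    print(json.dumps([[*(round(float(x),4) for x in r),0,0,0] for r in rows]))
if __name__=='__main__':
    kw={k:float(v) for k,v in (a.split('=') for a in sys.argv[5:])}; main(int(sys.argv[1]),*map(float,sys.argv[2:5]),**kw)
E
python3 - <<'E'
from plan import *
s=manip.get_state(); im=snap('wrist'); v,u=np.mgrid[0:480,0:640]; Q=pts(im,np.c_[u.ravel(),v.ravel()]); c=im['frame'].reshape(-1,3).astype(int)
F=s['position']+rot(s['ee_rot']).apply(FT)
dist=np.linalg.norm(Q-F,axis=1); m=(dist<.04)&(dist>.02)&(c.max(1)<90)&(Q[:,2]<F[2]+.02); G=Q[m]
r=least_squares(lambda p:np.linalg.norm(G-p,axis=1)-.03,F,loss='soft_l1',f_scale=.001); print('foot fit',r.x,'assumed',F,len(G),np.std(r.fun))
E
python3 plan.py 14 0 3.5 0 s=0
# offline whole loop
python3 - <<'E'
from plan import *
for w in(.6,.7,.8):
    ph=0;th=torq(0,.18,path(0),4)[1]/10;dph=dth=0;s=0;dt=.005;c=path(0);o=[]
    while s<2*np.pi:
        s+=w*dt; cc=path(s);v=cc-c;c=cc;tp,tt=torq(ph,th,c,4,v/np.linalg.norm(v)); dph+=(tp-4.5*dph)/I*dt; dth+=(tt-10*th-6*dth)/I*dt; ph+=dph*dt; th+=dth*dt;o.append((ph,th))
    o=np.array(o);print(w,o.min(0),o.max(0),o[-1])
E
```

```text
foot fit [ 0.47551954 -0.02616797  0.27518369] assumed [ 0.47653223 -0.02538122  0.27608289] 3520 0.0003778311900078254
t 5.90 phi -0.000 (lens y-shift 0 mm) dip 0.000 N=0.0 (|F| 0.5) L 207.5 c=(-29.8,-0.1) s=0deg npts 1141
end pred phi -0.000 dip 0.106 s 0 F [ 0.476 -0.027  0.193]
[[-0.0003, 0.0001, 0.0062, 0, 0, 0], [-0.0005, 0.0001, 0.0124, 0, 0, 0], [-0.0006, 0.0001, 0.0185, 0, 0, 0], [-0.0006, 0.0001, 0.0247, 0, 0, 0], [-0.0006, 0.0001, 0.0312, 0, 0, 0], [-0.001, 0.0002, 0.0366, 0, 0, 0], [-0.0013, 0.0003, 0.0425, 0, 0, 0], [-0.0016, 0.0003, 0.0483, 0, 0, 0], [-0.0018, 0.0004, 0.0541, 0, 0, 0], [-0.0019, 0.0004, 0.06, 0, 0, 0], [-0.002, 0.0004, 0.0658, 0, 0, 0], [-0.002, 0.0004, 0.0716, 0, 0, 0], [-0.0019, 0.0004, 0.0775, 0, 0, 0], [-0.0018, 0.0004, 0.0833, 0, 0, 0]]
0.6 [-0.20039426  0.16009892] [0.01274431 0.18299517] [0.01274431 0.18227612]
0.7 [-0.17170735  0.16035092] [0.01084151 0.18299517] [0.01084151 0.18198597]
0.8 [-0.1501917   0.16062078] [0.00931897 0.18299517] [0.00931897 0.18165075]
```

```bash
python3 -m crank '[[0,0,0.005,0,0,0],[0,0,0.012,0,0,0],[0,0,0.018,0,0,0],[0,0,0.022,0,0,0],[0,0,0.024,0,0,0]]'; python3 plan.py 10 0 2.2 0 s=0
```

```text
clock: 6.52
position: [0.4764, -0.0252, 0.3033]
ee_rot: [-0.001, 0.826, 0.563, -0.0]
contact_force: [-0.0, -0.2, -2.5]
width: 0.0254
t 6.58 phi 0.000 (lens y-shift -0 mm) dip -0.000 N=-0.2 (|F| 0.4) L 183.3 c=(-33.6,0.2) s=0deg npts 1144
end pred phi 0.000 dip 0.056 s 0 F [ 0.476 -0.027  0.218]
[[-0.0001, 0.0001, 0.001, 0, 0, 0], [-0.0002, 0.0002, 0.002, 0, 0, 0], [-0.0003, 0.0003, 0.0031, 0, 0, 0], [-0.0006, 0.0004, 0.0062, 0, 0, 0], [-0.001, 0.0006, 0.0107, 0, 0, 0], [-0.0012, 0.0006, 0.0149, 0, 0, 0], [-0.0015, 0.0007, 0.0193, 0, 0, 0], [-0.0016, 0.0007, 0.0238, 0, 0, 0], [-0.0018, 0.0008, 0.0285, 0, 0, 0], [-0.0019, 0.0008, 0.0332, 0, 0, 0]]
```

```bash
python3 -m crank '[[0,0,0.0015,0,0,0],[0,0,0.003,0,0,0],[-0.0003,0.0003,0.005,0,0,0],[-0.0006,0.0004,0.008,0,0,0],[-0.001,0.0006,0.0115,0,0,0],[-0.0012,0.0006,0.0155,0,0,0],[-0.0015,0.0007,0.0195,0,0,0],[-0.0016,0.0007,0.024,0,0,0],[-0.0018,0.0008,0.0285,0,0,0],[-0.0019,0.0008,0.033,0,0,0]]'; python3 plan.py 6 2.2 3.4 0 s=0
```

```text
clock: 7.82
position: [0.4764, -0.0273, 0.27]
ee_rot: [-0.001, 0.826, 0.563, -0.0]
contact_force: [-0.7, -0.9, 0.5]
width: 0.025
t 7.88 phi -0.000 (lens y-shift 0 mm) dip 0.054 N=2.9 (|F| 2.9) L 176.5 c=(-35.2,-0.2) s=0deg npts 1137
end pred phi 0.000 dip 0.112 s 0 F [ 0.476 -0.027  0.19 ]
[[-0.0001, 0.0001, 0.0048, 0, 0, 0], [-0.0001, 0.0002, 0.0094, 0, 0, 0], [-0.0, 0.0003, 0.0141, 0, 0, 0], [0.0001, 0.0004, 0.0188, 0, 0, 0], [0.0002, 0.0005, 0.0235, 0, 0, 0], [0.0004, 0.0005, 0.0281, 0, 0, 0]]
```

Model tracks perfectly; continue.

```bash
python3 -m crank '[[0,0,0.0048,0,0,0],[0,0.0002,0.0094,0,0,0],[0,0.0003,0.014,0,0,0],[0,0.0004,0.0188,0,0,0],[0.0002,0.0005,0.0235,0,0,0],[0.0004,0.0005,0.028,0,0,0]]'; python3 plan.py 6 3.4 4 0 s=0
```

```text
clock: 8.62
position: [0.4766, -0.027, 0.2411]
ee_rot: [-0.001, 0.826, 0.563, -0.001]
contact_force: [-0.4, -0.7, 0.8]
width: 0.0251
t 8.68 phi -0.001 (lens y-shift 0 mm) dip 0.110 N=3.0 (|F| 3.1) L 174.6 c=(-35.4,-0.6) s=0deg npts 1124
end pred phi -0.002 dip 0.156 s 0 F [ 0.475 -0.026  0.168]
[[0.0001, -0.0002, 0.0043, 0, 0, 0], [0.0002, -0.0003, 0.0081, 0, 0, 0], [0.0004, -0.0005, 0.0117, 0, 0, 0], [0.0005, -0.0007, 0.015, 0, 0, 0], [0.0007, -0.0009, 0.0181, 0, 0, 0], [0.0009, -0.001, 0.021, 0, 0, 0]]
```

```bash
python3 -m crank '[[0,-0.0002,0.0043,0,0,0],[0.0002,-0.0003,0.008,0,0,0],[0.0004,-0.0005,0.0117,0,0,0],[0.0005,-0.0007,0.015,0,0,0],[0.0007,-0.0009,0.018,0,0,0],[0.0009,-0.001,0.021,0,0,0]]'; python3 plan.py 6 4 4 0.55 s=0
```

```text
clock: 9.43
position: [0.4756, -0.0257, 0.2194]
ee_rot: [-0.001, 0.826, 0.563, -0.001]
contact_force: [-1.0, -0.9, 0.9]
width: 0.0251
t 9.47 phi -0.003 (lens y-shift 1 mm) dip 0.152 N=3.2 (|F| 3.3) L 173.1 c=(-35.6,-0.6) s=0deg npts 1141
end pred phi 0.002 dip 0.175 s 24 F [ 0.489 -0.024  0.16 ]
[[0.0008, 0.0025, 0.0025, 0, 0, 0], [0.0019, 0.0051, 0.0043, 0, 0, 0], [0.003, 0.0075, 0.0056, 0, 0, 0], [0.0043, 0.0095, 0.0065, 0, 0, 0], [0.0056, 0.0112, 0.0072, 0, 0, 0], [0.007, 0.0127, 0.0077, 0, 0, 0]]
```

```bash
python3 -m crank '[[0.0008,0.0025,0.0025,0,0,0],[0.0019,0.005,0.0043,0,0,0],[0.003,0.0075,0.0056,0,0,0],[0.0043,0.0095,0.0065,0,0,0],[0.0056,0.0112,0.0072,0,0,0],[0.007,0.0127,0.0077,0,0,0]]'; python3 plan.py 6 4 4 0.65
```

```text
clock: 10.22
position: [0.4899, -0.0237, 0.2112]
ee_rot: [-0.002, 0.826, 0.563, -0.001]
contact_force: [-0.7, -0.7, 0.8]
width: 0.0254
t 10.28 phi 0.006 (lens y-shift -2 mm) dip 0.173 N=3.0 (|F| 3.1) L 173.8 c=(-32.4,-8.7) s=21deg npts 1126
end pred phi -0.010 dip 0.179 s 49 F [ 0.496 -0.014  0.161]
[[0.0014, 0.001, 0.0003, 0, 0, 0], [0.0029, 0.002, 0.0004, 0, 0, 0], [0.0046, 0.0026, 0.0003, 0, 0, 0], [0.0064, 0.0028, -0.0001, 0, 0, 0], [0.0083, 0.0026, -0.0005, 0, 0, 0], [0.0105, 0.002, -0.001, 0, 0, 0]]
```

```bash
python3 -m crank '[[0.0014,0.001,0.0003,0,0,0],[0.003,0.002,0.0004,0,0,0],[0.0046,0.0026,0.0003,0,0,0],[0.0064,0.0028,-0.0001,0,0,0],[0.0083,0.0026,-0.0005,0,0,0],[0.0105,0.002,-0.001,0,0,0]]'; python3 plan.py 6 4 4 0.7
```

```text
clock: 11.02
position: [0.496, -0.0144, 0.2122]
ee_rot: [-0.002, 0.826, 0.563, -0.001]
contact_force: [-0.4, -2.4, 1.3]
width: 0.0253
t 11.07 phi -0.004 (lens y-shift 2 mm) dip 0.176 N=4.0 (|F| 4.2) L 173.4 c=(-23.4,-16.7) s=45deg npts 1120
end pred phi -0.037 dip 0.178 s 75 F [0.492 0.002 0.165]
[[0.0019, -0.0006, -0.0004, 0, 0, 0], [0.0039, -0.0015, -0.001, 0, 0, 0], [0.0061, -0.0027, -0.0018, 0, 0, 0], [0.0082, -0.0044, -0.0026, 0, 0, 0], [0.0105, -0.0065, -0.0035, 0, 0, 0], [0.0132, -0.0092, -0.0043, 0, 0, 0]]
```

```bash
python3 -m crank '[[0.002,-0.0006,-0.0004,0,0,0],[0.004,-0.0015,-0.001,0,0,0],[0.006,-0.0027,-0.0018,0,0,0],[0.0082,-0.0044,-0.0026,0,0,0],[0.0105,-0.0065,-0.0035,0,0,0],[0.0132,-0.0092,-0.0043,0,0,0]]'; python3 plan.py 6 4 4 0.75
```

```text
clock: 11.82
position: [0.4922, 0.0018, 0.2167]
ee_rot: [-0.002, 0.826, 0.563, -0.001]
contact_force: [-0.4, -1.0, 1.1]
width: 0.0254
t 11.88 phi -0.032 (lens y-shift 14 mm) dip 0.174 N=3.3 (|F| 3.4) L 173.0 c=(-9.3,-22.4) s=74deg npts 1124
end pred phi -0.077 dip 0.173 s 106 F [0.479 0.025 0.171]
[[0.0027, -0.0026, -0.0008, 0, 0, 0], [0.0054, -0.0054, -0.0017, 0, 0, 0], [0.008, -0.0086, -0.0027, 0, 0, 0], [0.0107, -0.0121, -0.0038, 0, 0, 0], [0.0134, -0.016, -0.0048, 0, 0, 0], [0.0162, -0.0204, -0.0056, 0, 0, 0]]
```

```bash
python3 -m crank '[[0.0027,-0.0026,-0.0008,0,0,0],[0.0054,-0.0054,-0.0017,0,0,0],[0.008,-0.0086,-0.0027,0,0,0],[0.0107,-0.012,-0.0038,0,0,0],[0.0134,-0.016,-0.0048,0,0,0],[0.0162,-0.0204,-0.0056,0,0,0]]'; python3 plan.py 6 4 4 0.8
```

```text
clock: 12.62
position: [0.4788, 0.0253, 0.2226]
ee_rot: [-0.002, 0.826, 0.563, -0.001]
contact_force: [1.2, -0.7, 1.8]
width: 0.0257
t 12.68 phi -0.070 (lens y-shift 31 mm) dip 0.171 N=4.2 (|F| 4.2) L 173.6 c=(9.7,-21.4) s=108deg npts 1135
end pred phi -0.112 dip 0.167 s 142 F [0.459 0.051 0.176]
[[0.0032, -0.0039, -0.0008, 0, 0, 0], [0.0062, -0.008, -0.0016, 0, 0, 0], [0.0091, -0.0123, -0.0024, 0, 0, 0], [0.0118, -0.0167, -0.0032, 0, 0, 0], [0.0141, -0.0213, -0.0039, 0, 0, 0], [0.0161, -0.0264, -0.0045, 0, 0, 0]]
```

```bash
python3 -m crank '[[0.0032,-0.0038,-0.0008,0,0,0],[0.0062,-0.0078,-0.0016,0,0,0],[0.009,-0.012,-0.0024,0,0,0],[0.0117,-0.0163,-0.0032,0,0,0],[0.014,-0.021,-0.0039,0,0,0],[0.016,-0.026,-0.0045,0,0,0]]'; sed -i 's/-.025\*np.sin/-.027*np.sin/; s/c\[1\]\/.025/c[1]\/.027/' plan.py; python3 plan.py 6 4 4 0.75
```

```text
clock: 13.42
position: [0.4596, 0.0505, 0.2274]
ee_rot: [-0.003, 0.826, 0.563, -0.001]
contact_force: [1.4, -0.0, 2.0]
width: 0.0254
t 13.47 phi -0.115 (lens y-shift 50 mm) dip 0.170 N=4.3 (|F| 4.4) L 176.5 c=(27.7,-15.9) s=143deg npts 1047
end pred phi -0.146 dip 0.163 s 176 F [0.434 0.066 0.178]
[[0.0015, -0.0049, -0.0005, 0, 0, 0], [0.0027, -0.01, -0.0009, 0, 0, 0], [0.0037, -0.015, -0.0012, 0, 0, 0], [0.0043, -0.0198, -0.0014, 0, 0, 0], [0.0047, -0.0243, -0.0016, 0, 0, 0], [0.0048, -0.0287, -0.0019, 0, 0, 0]]
```

```bash
python3 -m crank '[[0.0015,-0.0049,-0.0005,0,0,0],[0.0027,-0.01,-0.0009,0,0,0],[0.0037,-0.015,-0.0012,0,0,0],[0.0043,-0.0198,-0.0014,0,0,0],[0.0047,-0.0243,-0.0016,0,0,0],[0.0048,-0.0287,-0.0019,0,0,0]]'; python3 plan.py 6 4 4 0.7
```

```text
clock: 14.22
position: [0.4336, 0.0662, 0.2295]
ee_rot: [-0.003, 0.826, 0.563, -0.001]
contact_force: [-0.5, 0.7, 2.6]
width: 0.0252
t 14.28 phi -0.143 (lens y-shift 63 mm) dip 0.172 N=4.8 (|F| 4.8) L 178.8 c=(34.5,-0.8) s=178deg npts 957
end pred phi -0.145 dip 0.163 s 208 F [0.416 0.067 0.177]
[[-0.0003, -0.0032, -0.0002, 0, 0, 0], [-0.0009, -0.0064, -0.0002, 0, 0, 0], [-0.0018, -0.0092, 0.0, 0, 0, 0], [-0.0029, -0.0116, 0.0004, 0, 0, 0], [-0.0044, -0.0137, 0.0007, 0, 0, 0], [-0.0061, -0.0155, 0.0006, 0, 0, 0]]
```

```bash
python3 -m crank '[[-0.0003,-0.0032,-0.0003,0,0,0],[-0.0009,-0.0064,-0.0005,0,0,0],[-0.0018,-0.0092,-0.0005,0,0,0],[-0.003,-0.0116,-0.0003,0,0,0],[-0.0044,-0.0137,-0.0001,0,0,0],[-0.006,-0.0155,-0.0001,0,0,0]]'; python3 plan.py 6 4 4 0.75
```

```text
clock: 15.02
position: [0.416, 0.0664, 0.2297]
ee_rot: [-0.004, 0.826, 0.563, -0.001]
contact_force: [0.5, 0.2, 2.1]
width: 0.0253
t 15.07 phi -0.142 (lens y-shift 62 mm) dip 0.167 N=4.2 (|F| 4.3) L 177.4 c=(30.6,14.0) s=211deg npts 988
end pred phi -0.112 dip 0.165 s 243 F [0.412 0.049 0.175]
[[-0.0023, -0.0005, 0.0002, 0, 0, 0], [-0.005, -0.0007, 0.0006, 0, 0, 0], [-0.0078, -0.0004, 0.0012, 0, 0, 0], [-0.0108, 0.0004, 0.0019, 0, 0, 0], [-0.014, 0.0017, 0.0027, 0, 0, 0], [-0.0173, 0.0032, 0.0032, 0, 0, 0]]
```

```bash
python3 -m crank '[[-0.0023,-0.0005,0.0002,0,0,0],[-0.005,-0.0007,0.0005,0,0,0],[-0.0078,-0.0004,0.001,0,0,0],[-0.0108,0.0004,0.0017,0,0,0],[-0.014,0.0017,0.0025,0,0,0],[-0.0173,0.0032,0.003,0,0,0]]'; python3 plan.py 6 4 4 0.75
```

```text
clock: 15.82
position: [0.4122, 0.0487, 0.2265]
ee_rot: [-0.004, 0.826, 0.563, -0.001]
contact_force: [-0.8, 0.2, 1.7]
width: 0.025
t 15.88 phi -0.115 (lens y-shift 51 mm) dip 0.166 N=3.9 (|F| 3.9) L 175.1 c=(15.7,22.6) s=242deg npts 1102
end pred phi -0.068 dip 0.170 s 274 F [0.422 0.024 0.17 ]
[[-0.0031, 0.0018, 0.0007, 0, 0, 0], [-0.0063, 0.0041, 0.0015, 0, 0, 0], [-0.0096, 0.0069, 0.0023, 0, 0, 0], [-0.0128, 0.0101, 0.0032, 0, 0, 0], [-0.016, 0.0139, 0.0042, 0, 0, 0], [-0.0194, 0.0182, 0.0052, 0, 0, 0]]
```

```bash
python3 -m crank '[[-0.0031,0.0018,0.0007,0,0,0],[-0.0063,0.004,0.0015,0,0,0],[-0.0096,0.0068,0.0023,0,0,0],[-0.0128,0.01,0.0032,0,0,0],[-0.016,0.0137,0.0042,0,0,0],[-0.0194,0.018,0.0052,0,0,0]]'; python3 plan.py 6 4 4 0.7
```

```text
clock: 16.62
position: [0.4219, 0.0232, 0.221]
ee_rot: [-0.003, 0.826, 0.563, -0.002]
contact_force: [-2.1, -0.1, 1.2]
width: 0.0253
t 16.68 phi -0.069 (lens y-shift 30 mm) dip 0.167 N=3.7 (|F| 4.0) L 173.3 c=(-2.9,26.7) s=275deg npts 1135
end pred phi -0.014 dip 0.175 s 305 F [ 0.447 -0.003  0.163]
[[-0.0029, 0.0048, 0.001, 0, 0, 0], [-0.0057, 0.0099, 0.0019, 0, 0, 0], [-0.0083, 0.0153, 0.0029, 0, 0, 0], [-0.0107, 0.021, 0.0038, 0, 0, 0], [-0.0129, 0.0267, 0.0047, 0, 0, 0], [-0.0148, 0.0326, 0.0058, 0, 0, 0]]
```

```bash
python3 -m crank '[[-0.0029,0.0048,0.001,0,0,0],[-0.0057,0.0099,0.0019,0,0,0],[-0.0083,0.0153,0.0029,0,0,0],[-0.0107,0.0208,0.0038,0,0,0],[-0.0129,0.0265,0.0047,0,0,0],[-0.0148,0.0323,0.0058,0,0,0]]'; sed -i 's/-.027\*np.sin/-.025*np.sin/; s/c\[1\]\/.027/c[1]\/.025/' plan.py; python3 plan.py 6 4 4 0.75
```

```text
clock: 17.42
position: [0.4474, -0.0034, 0.2147]
ee_rot: [-0.003, 0.826, 0.563, -0.002]
contact_force: [-0.9, -0.9, 1.6]
width: 0.0255
t 17.48 phi -0.013 (lens y-shift 6 mm) dip 0.172 N=3.9 (|F| 3.9) L 173.8 c=(-20.4,22.8) s=303deg npts 1134
end pred phi 0.033 dip 0.179 s 335 F [ 0.481 -0.022  0.158]
[[-0.0015, 0.0062, 0.001, 0, 0, 0], [-0.0027, 0.0126, 0.0019, 0, 0, 0], [-0.0036, 0.0191, 0.0027, 0, 0, 0], [-0.0041, 0.0254, 0.0034, 0, 0, 0], [-0.0045, 0.0315, 0.004, 0, 0, 0], [-0.0048, 0.0371, 0.0049, 0, 0, 0]]
```

```bash
python3 -m crank '[[-0.0015,0.0062,0.001,0,0,0],[-0.0027,0.0126,0.0019,0,0,0],[-0.0036,0.019,0.0027,0,0,0],[-0.0041,0.0253,0.0034,0,0,0],[-0.0045,0.0313,0.004,0,0,0],[-0.0048,0.0369,0.0049,0,0,0]]'; python3 plan.py 6 4 4 0.8
```

```text
clock: 18.23
position: [0.4812, -0.0221, 0.2095]
ee_rot: [-0.002, 0.826, 0.563, -0.002]
contact_force: [-0.6, -0.9, 1.2]
width: 0.0255
t 18.27 phi 0.034 (lens y-shift -15 mm) dip 0.174 N=3.5 (|F| 3.6) L 172.8 c=(-32.4,10.6) s=335deg npts 1132
end pred phi 0.056 dip 0.181 s 370 F [ 0.509 -0.028  0.156]
[[-0.0001, 0.005, 0.0007, 0, 0, 0], [0.0001, 0.0101, 0.0012, 0, 0, 0], [0.0008, 0.0149, 0.0014, 0, 0, 0], [0.0017, 0.0193, 0.0015, 0, 0, 0], [0.003, 0.0234, 0.0014, 0, 0, 0], [0.0045, 0.0269, 0.0015, 0, 0, 0]]
```

```bash
python3 -m crank '[[0,0.005,0.0007,0,0,0],[0.0001,0.01,0.0012,0,0,0],[0.0008,0.0149,0.0014,0,0,0],[0.0017,0.0193,0.0015,0,0,0],[0.003,0.0234,0.0014,0,0,0],[0.0045,0.0269,0.0015,0,0,0]]'; python3 plan.py 6 4 3.8 0.2
```

```text
clock: 19.02
position: [0.5091, -0.0281, 0.2078]
ee_rot: [-0.002, 0.826, 0.563, -0.001]
contact_force: [-0.7, -2.0, 1.7]
width: 0.0251
t 19.07 phi 0.066 (lens y-shift -29 mm) dip 0.180 N=4.4 (|F| 4.4) L 174.5 c=(-34.7,-0.7) s=2deg npts 1126
end pred phi 0.075 dip 0.178 s 10 F [ 0.518 -0.029  0.158]
[[0.0003, 0.0012, 0.0001, 0, 0, 0], [0.0006, 0.0026, 0.0001, 0, 0, 0], [0.001, 0.004, -0.0001, 0, 0, 0], [0.0014, 0.0054, -0.0005, 0, 0, 0], [0.0018, 0.0066, -0.0009, 0, 0, 0], [0.0023, 0.0079, -0.0014, 0, 0, 0]]
```

```bash
python3 plan.py 6 4 4 0.55
```

```text
t 19.12 phi 0.066 (lens y-shift -29 mm) dip 0.177 N=4.0 (|F| 4.2) L 173.0 c=(-35.0,-1.3) s=3deg npts 1128
end pred phi 0.069 dip 0.181 s 27 F [ 0.523 -0.026  0.157]
[[0.0009, 0.0024, 0.0002, 0, 0, 0], [0.002, 0.005, 0.0001, 0, 0, 0], [0.0032, 0.0073, -0.0, 0, 0, 0], [0.0045, 0.0092, -0.0003, 0, 0, 0], [0.0058, 0.0108, -0.0007, 0, 0, 0], [0.0073, 0.0119, -0.0009, 0, 0, 0]]
```

```bash
python3 -m crank '[[0.0009,0.0024,0.0002,0,0,0],[0.002,0.005,0.0001,0,0,0],[0.0032,0.0073,0,0,0,0],[0.0045,0.0092,-0.0003,0,0,0],[0.0058,0.0108,-0.0007,0,0,0],[0.0073,0.0119,-0.0009,0,0,0]]'; python3 plan.py 8 4 3.7 0.0 s=0.42
```

```text
clock: 19.88
position: [0.5234, -0.0256, 0.2087]
ee_rot: [-0.002, 0.826, 0.563, -0.001]
contact_force: [-0.1, -2.2, 1.8]
width: 0.0257
t 19.93 phi 0.070 (lens y-shift -31 mm) dip 0.179 N=4.5 (|F| 4.6) L 174.1 c=(-31.5,-11.3) s=24deg npts 1119
end pred phi 0.034 dip 0.175 s 24 F [ 0.505 -0.025  0.16 ]
[[-0.001, -0.0025, 0.0001, 0, 0, 0], [-0.0022, -0.0053, -0.0, 0, 0, 0], [-0.0033, -0.0081, -0.0003, 0, 0, 0], [-0.0044, -0.0108, -0.0007, 0, 0, 0], [-0.0053, -0.0133, -0.0012, 0, 0, 0], [-0.0059, -0.0148, -0.0017, 0, 0, 0], [-0.0063, -0.0162, -0.0023, 0, 0, 0], [-0.0068, -0.0175, -0.0029, 0, 0, 0]]
```

```bash
python3 -m crank '[[-0.001,-0.0025,0.0001,0,0,0],[-0.0022,-0.0053,0,0,0,0],[-0.0033,-0.008,-0.0003,0,0,0],[-0.0044,-0.0108,-0.0007,0,0,0],[-0.0053,-0.0132,-0.0012,0,0,0],[-0.006,-0.0148,-0.0017,0,0,0],[-0.0064,-0.0162,-0.0023,0,0,0],[-0.0068,-0.0175,-0.0029,0,0,0]]'; python3 plan.py 6 3.7 3.3 -0.35
```

```text
clock: 20.92
position: [0.5048, -0.0254, 0.2117]
ee_rot: [-0.001, 0.826, 0.563, -0.001]
contact_force: [-0.5, -2.0, 1.7]
width: 0.0255
t 20.98 phi 0.034 (lens y-shift -15 mm) dip 0.172 N=4.3 (|F| 4.3) L 173.8 c=(-32.5,-10.1) s=24deg npts 1129
end pred phi 0.008 dip 0.162 s 8 F [ 0.485 -0.027  0.166]
[[-0.0016, -0.0029, -0.0006, 0, 0, 0], [-0.0032, -0.0061, -0.0013, 0, 0, 0], [-0.0047, -0.0092, -0.0023, 0, 0, 0], [-0.0061, -0.0122, -0.0034, 0, 0, 0], [-0.0073, -0.0151, -0.0046, 0, 0, 0], [-0.0084, -0.0178, -0.0057, 0, 0, 0]]
```

```bash
python3 -m crank '[[-0.0016,-0.0029,-0.0006,0,0,0],[-0.0032,-0.006,-0.0013,0,0,0],[-0.0047,-0.009,-0.0023,0,0,0],[-0.006,-0.012,-0.0034,0,0,0],[-0.0073,-0.015,-0.0046,0,0,0],[-0.0084,-0.0177,-0.0057,0,0,0]]'; python3 plan.py 6 3.3 2.7 -0.2
```

```text
clock: 21.72
position: [0.4848, -0.0268, 0.2177]
ee_rot: [-0.001, 0.826, 0.563, -0.001]
contact_force: [0.8, -1.2, 0.7]
width: 0.025
t 21.77 phi 0.010 (lens y-shift -5 mm) dip 0.159 N=3.1 (|F| 3.2) L 174.7 c=(-35.0,-2.8) s=6deg npts 1127
end pred phi -0.002 dip 0.142 s -2 F [ 0.474 -0.026  0.176]
[[-0.0006, -0.0015, -0.0012, 0, 0, 0], [-0.0012, -0.0032, -0.0027, 0, 0, 0], [-0.0019, -0.0049, -0.0044, 0, 0, 0], [-0.0024, -0.0066, -0.0063, 0, 0, 0], [-0.0029, -0.0081, -0.0083, 0, 0, 0], [-0.0034, -0.0096, -0.0102, 0, 0, 0]]
```

Lamp is back within 5 mm. Ease off.

```bash
python3 -m crank '[[-0.0006,-0.0015,-0.0012,0,0,0],[-0.0012,-0.0032,-0.0027,0,0,0],[-0.0018,-0.0048,-0.0044,0,0,0],[-0.0023,-0.0063,-0.0063,0,0,0],[-0.0028,-0.0075,-0.0083,0,0,0],[-0.0032,-0.0085,-0.0102,0,0,0]]'; python3 plan.py 8 2.7 1.7 0 s=0
```

```text
clock: 22.52
position: [0.4752, -0.0267, 0.2281]
ee_rot: [-0.002, 0.826, 0.563, -0.001]
contact_force: [0.3, -0.8, 0.3]
width: 0.025
t 22.57 phi -0.003 (lens y-shift 1 mm) dip 0.138 N=2.5 (|F| 2.6) L 175.2 c=(-35.5,-0.0) s=0deg npts 1132
end pred phi -0.003 dip 0.103 s 0 F [ 0.475 -0.028  0.196]
[[-0.0001, 0.0, -0.002, 0, 0, 0], [-0.0003, 0.0001, -0.0042, 0, 0, 0], [-0.0004, 0.0001, -0.0067, 0, 0, 0], [-0.0005, 0.0001, -0.0093, 0, 0, 0], [-0.0006, 0.0001, -0.0119, 0, 0, 0], [-0.0007, 0.0002, -0.0144, 0, 0, 0], [-0.0008, 0.0002, -0.017, 0, 0, 0], [-0.0009, 0.0002, -0.0196, 0, 0, 0]]
```

```bash
python3 -m crank '[[-0.0001,0,-0.002,0,0,0],[-0.0003,0.0001,-0.0042,0,0,0],[-0.0004,0.0001,-0.0067,0,0,0],[-0.0005,0.0001,-0.0093,0,0,0],[-0.0006,0.0001,-0.0119,0,0,0],[-0.0007,0.0002,-0.0144,0,0,0],[-0.0008,0.0002,-0.017,0,0,0],[-0.0009,0.0002,-0.0195,0,0,0]]'; python3 plan.py 10 1.7 0.7 0 s=0
```

```text
clock: 23.58
position: [0.4751, -0.0276, 0.248]
ee_rot: [-0.002, 0.826, 0.563, -0.001]
contact_force: [-0.5, -0.1, -0.8]
width: 0.0254
t 23.62 phi -0.005 (lens y-shift 2 mm) dip 0.101 N=1.3 (|F| 1.4) L 177.2 c=(-35.2,-0.8) s=0deg npts 1134
end pred phi -0.007 dip 0.054 s 0 F [ 0.473 -0.027  0.221]
[[-0.0002, -0.0004, -0.0026, 0, 0, 0], [-0.0003, -0.0009, -0.0052, 0, 0, 0], [-0.0004, -0.0014, -0.0077, 0, 0, 0], [-0.0005, -0.0019, -0.0103, 0, 0, 0], [-0.0006, -0.0022, -0.0128, 0, 0, 0], [-0.0006, -0.0023, -0.0152, 0, 0, 0], [-0.0006, -0.0023, -0.0175, 0, 0, 0], [-0.0006, -0.0023, -0.0198, 0, 0, 0], [-0.0005, -0.0023, -0.0221, 0, 0, 0], [-0.0005, -0.0024, -0.0245, 0, 0, 0]]
```

```bash
python3 -m crank '[[-0.0002,-0.0004,-0.0026,0,0,0],[-0.0003,-0.0009,-0.005,0,0,0],[-0.0004,-0.0014,-0.0075,0,0,0],[-0.0005,-0.0018,-0.01,0,0,0],[-0.0006,-0.002,-0.0125,0,0,0],[-0.0006,-0.002,-0.0148,0,0,0],[-0.0006,-0.002,-0.017,0,0,0],[-0.0006,-0.002,-0.0192,0,0,0],[-0.0005,-0.002,-0.0213,0,0,0],[-0.0005,-0.002,-0.0235,0,0,0]]'; python3 plan.py 14 0.9 0.1 0 s=0
```

```text
clock: 24.88
position: [0.4732, -0.0273, 0.2719]
ee_rot: [-0.001, 0.826, 0.563, -0.001]
contact_force: [0.7, -0.3, -0.8]
width: 0.0254
t 24.93 phi -0.007 (lens y-shift 3 mm) dip 0.055 N=1.4 (|F| 1.6) L 179.0 c=(-35.1,-0.1) s=0deg npts 1133
end pred phi -0.007 dip 0.017 s 0 F [ 0.473 -0.026  0.24 ]
[[0.0, -0.0001, -0.0014, 0, 0, 0], [0.0001, -0.0003, -0.0028, 0, 0, 0], [0.0002, -0.0004, -0.0042, 0, 0, 0], [0.0002, -0.0006, -0.0056, 0, 0, 0], [0.0003, -0.0007, -0.007, 0, 0, 0], [0.0003, -0.0007, -0.0083, 0, 0, 0], [0.0004, -0.0007, -0.0097, 0, 0, 0], [0.0004, -0.0007, -0.011, 0, 0, 0], [0.0005, -0.0007, -0.0123, 0, 0, 0], [0.0006, -0.0008, -0.0137, 0, 0, 0], [0.0006, -0.0008, -0.015, 0, 0, 0], [0.0007, -0.0008, -0.0163, 0, 0, 0], [0.0008, -0.0008, -0.0177, 0, 0, 0], [0.0009, -0.0008, -0.019, 0, 0, 0]]
```

```bash
python3 -m crank '[[0,0,-0.0014,0,0,0],[0,-0.0003,-0.0028,0,0,0],[0,-0.0004,-0.0042,0,0,0],[0.0002,-0.0006,-0.0056,0,0,0],[0.0003,-0.0007,-0.007,0,0,0],[0.0003,-0.0007,-0.0083,0,0,0],[0.0004,-0.0007,-0.0097,0,0,0],[0.0004,-0.0007,-0.011,0,0,0],[0.0005,-0.0007,-0.0123,0,0,0],[0.0006,-0.0008,-0.0137,0,0,0],[0.0006,-0.0008,-0.015,0,0,0],[0.0007,-0.0008,-0.0163,0,0,0],[0.0008,-0.0008,-0.0176,0,0,0],[0.0009,-0.0008,-0.0188,0,0,0],[0.001,-0.0008,-0.02,0,0,0],[0.001,-0.0008,-0.021,0,0,0]]'; python3 plan.py 4 0.2 0 0 s=0
```

```text
clock: 26.92
position: [0.4731, -0.0262, 0.2933]
ee_rot: [-0.001, 0.826, 0.563, -0.001]
contact_force: [0.3, -0.5, -2.1]
width: 0.0252
t 26.98 phi -0.008 (lens y-shift 4 mm) dip 0.011 N=0.1 (|F| 0.6) L 179.0 c=(-35.3,-0.6) s=0deg npts 1143
end pred phi -0.008 dip 0.007 s 0 F [ 0.472 -0.026  0.244]
[[0.0, -0.0002, -0.0004, 0, 0, 0], [0.0, -0.0003, -0.001, 0, 0, 0], [0.0, -0.0005, -0.0018, 0, 0, 0], [0.0001, -0.0007, -0.0026, 0, 0, 0]]
```

```bash
python3 -m crank '[[0,0,-0.001,0,0,0],[0,0,-0.002,0,0,0],[0,0,-0.003,0,0,0],[0,0,-0.004,0,0,0],[0,0,-0.0052,0,0,0],[0,0,-0.0065,0,0,0],[0,0,-0.008,0,0,0],[0,0,-0.01,0,0,0],[0,0,-0.014,0,0,0],[0,0,-0.021,0,0,0],[0,0,-0.03,0,0,0],[0,0,-0.038,0,0,0],[0,0,-0.042,0,0,0],[0,0,-0.042,0,0,0]]'
python3 - <<'E'
from plan import *
_,ph,th,*_=obs(); s=manip.get_state(); M=rot(s['ee_rot']); print(ph,th,s['position'],'shift',M.inv().apply(np.array([.4932,-.2225,.0906])-s['position']),'tilt',(M.inv()*R.from_quat([.826,.563,0,0])).as_rotvec(degrees=True))
E
```

```text
clock: 28.72
position: [0.4734, -0.0263, 0.3358]
ee_rot: [-0.001, 0.826, 0.563, -0.001]
contact_force: [-0.5, 0.1, -2.7]
width: 0.0251
-0.007914756855136318 -0.00040024219979279893 [ 0.47325478 -0.02623045  0.33547694] shift [-0.17537876  0.09100854  0.24463034] tilt [-0.15468358 -0.00060092 -0.00991901]
```

```bash
python3 -m crank '[[-0.005,0.002,0,0,0,0],[-0.02,0.01,0,0,0,0],[-0.05,0.026,0,0,0,0],[-0.085,0.044,0,0,0,0],[-0.12,0.062,0,0,0,0],[-0.148,0.077,0,0,0,0],[-0.167,0.087,0,0,0,0],[-0.174,0.0905,0.005,0,0,0],[-0.1755,0.091,0.025,0,0,0],[-0.1755,0.091,0.06,0,0,0],[-0.1755,0.091,0.1,0,0,0],[-0.1755,0.091,0.14,0,0,0],[-0.1755,0.091,0.175,0,0,0],[-0.1755,0.091,0.2,0,0,0],[-0.1755,0.091,0.215,0,0,0],[-0.1755,0.091,0.222,0,0,0],[-0.1755,0.091,0.223,0,0,0],[-0.1755,0.091,0.223,0,0,0]]'
python3 - <<'E'
from plan import *
s=manip.get_state(); im=snap('wrist'); v,u=np.mgrid[0:480,0:640]; Q=pts(im,np.c_[u.ravel(),v.ravel()]); c=im['frame'].reshape(-1,3).astype(int)
F=s['position']+rot(s['ee_rot']).apply(FT)
dist=np.linalg.norm(Q-F,axis=1); m=(dist<.04)&(dist>.02)&(c.max(1)<90)&(Q[:,2]<F[2]+.02); G=Q[m]
r=least_squares(lambda p:np.linalg.norm(G-p,axis=1)-.03,F,loss='soft_l1',f_scale=.001); print('foot fit-assumed',r.x-F,len(G),np.std(r.fun))
print(s['position'],'shift',rot(s['ee_rot']).inv().apply(np.array([.4932,-.2225,.0906])-s['position']),s['contact_force'])
sc=snap('scene'); cv2.imwrite('pics/s3.png',np.hstack([cv2.resize(sc['frame'][210:310,140:273],(400,300)),cv2.resize(im['frame'],(400,300))]))
E
```

```text
clock: 31.02
position: [0.4938, -0.223, 0.1131]
ee_rot: [-0.0, 0.826, 0.563, -0.0]
contact_force: [-0.1, -0.7, -1.6]
width: 0.025
foot fit-assumed [-0.00101881 -0.00081975 -0.00091996] 3892 0.0003626166111394304
[ 0.49379878 -0.22296609  0.11310759] shift [ 0.00022092 -0.00070724  0.02250819] [-0.13965955 -0.68429528 -1.61135039]
```

View pics/s3.png

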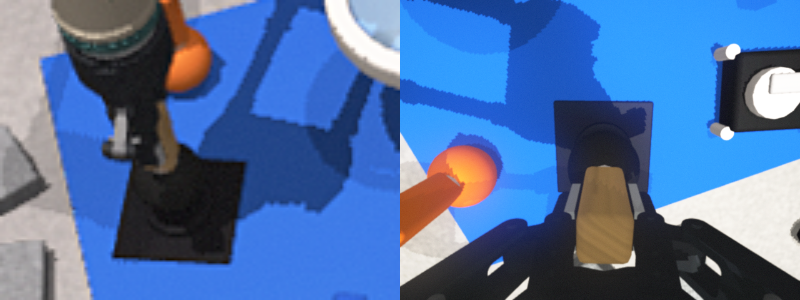

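The foot sits unchanged in the grip, right above the ring. Lower, then release.

```bash
python3 -m crank '[[0.0002,-0.0007,0.004,0,0,0],[0.0002,-0.0007,0.009,0,0,0],[0.0002,-0.0007,0.014,0,0,0],[0.0002,-0.0007,0.018,0,0,0],[0.0002,-0.0007,0.0205,0,0,0],[0.0002,-0.0007,0.022,0,0,0],[0.0002,-0.0007,0.0225,0,0,0],[0.0002,-0.0007,0.0225,0,0,0]]'; python3 -m crank '[[0,0,0,0,0,0],[0,0,0,0,0,0],[0,0,0,0,0,0],[0,0,0,0,0,0],[0,0,0,0,0,0],[0,0,0,0,0,0]]' 1
```

```text
clock: 32.12
position: [0.4932, -0.2225, 0.0908]
ee_rot: [-0.0, 0.826, 0.563, -0.0]
contact_force: [0.4, -0.1, -1.2]
width: 0.0254
clock: 32.88
position: [0.4932, -0.2225, 0.0909]
ee_rot: [-0.0, 0.826, 0.563, -0.0]
contact_force: [-0.7, 0.2, -0.6]
width: 0.0853
```

```bash
python3 -m crank '[[0,0,-0.006,0,0,0],[0,0,-0.02,0,0,0],[0,0,-0.04,0,0,0],[0,0,-0.065,0,0,0],[0,0,-0.09,0,0,0],[0,0,-0.12,0,0,0],[-0.01,0,-0.15,0,0,0],[-0.04,0,-0.17,0,0,0],[-0.075,0,-0.175,0,0,0],[-0.11,0,-0.175,0,0,0],[-0.135,0,-0.175,0,0,0],[-0.145,0,-0.175,0,0,0],[-0.145,0,-0.175,0,0,0],[-0.145,0,-0.175,0,0,0]]'
python3 - <<'E'
from plan import *
_,ph,th,*_=obs(); print(ph,th)
t=snap('top'); s=snap('scene')
cv2.imwrite('pics/f.png',np.hstack([cv2.resize(t['frame'][140:340,210:510],(450,300)),cv2.resize(s['frame'][210:310,140:257],(350,300))]))
E
```

```text
clock: 34.62
position: [0.4406, -0.3565, 0.2661]
ee_rot: [-0.0, 0.826, 0.563, -0.0]
contact_force: [-1.1, -0.2, 0.4]
width: 0.0851
-0.0080516310290224 3.234398092898149e-05
```

View pics/f.png

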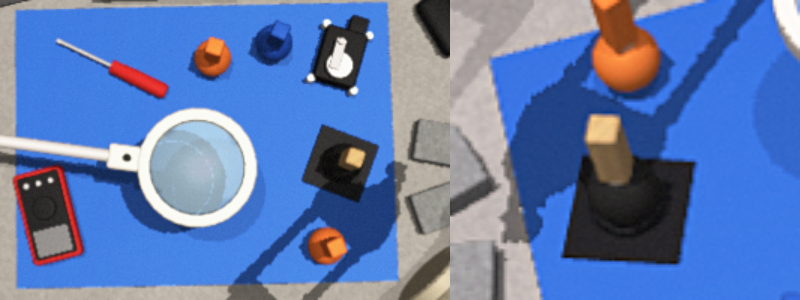

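The wiper stands upright in its rest (handle at about (350,160) in the left crop). The lamp is level, and everything else is where it was.

```bash
python3 -c "
from rig import job; print(job.sign_off())"
```

```text
the job is handed in; nothing more can be done
None
```

The job is handed in at about 35 s on the clock. I drew the wiper once counterclockwise round the lens without lifting, eased the lamp up over about 6 s, and stood the wiper back in its rest.

- **Track:** the contact was about 35 mm from the middle at the outer and boom ends. It was 22 mm out on the first side, a little under the 25 mm asked, and 27 mm on the other side.
- **Force:** readings between moves were 3.0–4.8 N during the round, with the usual tremble. I read the force only about every 0.8 s, so I can't confirm the moments in between. The boom's dip agreed with about 4 N throughout.
- **Overshoot at the outer end:** the lamp had drifted about 30 mm sideways by then. I went about 11 mm past the end, still pressing, to let it drift back, and then returned to the outer point before easing off.
- **Last checks:**
  - The lamp is level, 3.5 mm from its old place, and its position did not change between the last two readings.
  - The wiper stands upright in its ring, and the fingers are clear of everything.
  - The look-alikes and other things in view on the mat look unmoved.

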